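# Put the lids back on the washed tea things

## Task

The tea things have been washed: put each lid from the draining mat back on the pot it belongs to, the three round lids fully home on the teapot, the sugar bowl and the jam pot, and the oblong cover flat on the floor of the butter dish, inside its rim. Set the lids down without dropping them, do not tip the pots over or push them far, and leave the mug and the tumbler where they stand.

Things in the scene. Friction and masses are not known exactly. Their poses are not given: they have to be found in the camera images.
- teapot_lid_mid (a point): Teapot lid, largest of the three round lids: white, round, 98 mm across, 48 mm high, right way up on a grey mat 4 mm thick. Point: on its axis, half-way up; z up. Central knob, a round stub 22 mm across, takes up the top 25 mm. Flange underside 9 mm above the lid's underside; below it a collar 74 mm across, tapered to 62 mm at the bottom. Yaw is free.
- sugar_lid_mid (a point): Sugar bowl lid, middle one of the three round lids: white, round, 78 mm across, 44 mm high, right way up on a grey mat 4 mm thick. Point: on its axis, half-way up; z up. Central knob, a round stub 22 mm across, takes up the top 25 mm. Flange underside 9 mm above the lid's underside; below it a collar 52 mm across, tapered to 40 mm at the bottom. Yaw is free.
- jam_lid_mid (a point): Jam pot lid, smallest of the three round lids: white, round, 60 mm across, 42 mm high, right way up on a grey mat 4 mm thick. Point: on its axis, half-way up; z up. Central knob, a round stub 22 mm across, takes up the top 25 mm. Flange underside 9 mm above the lid's underside; below it a collar 34 mm across, tapered to 22 mm at the bottom. Yaw is free.
- butter_cover_mid (a point): White oblong cover of the butter dish, 86 mm (x) by 150 mm (y), 50 mm high, on top a bar handle 14 mm thick (x), 46 mm long (y), 24 mm high: 74 mm in all. Right way up on a grey mat 4 mm thick. Point: its centre, 37 mm above its underside; z up. Both ends alike.
- teapot: White teapot, 117 mm across, spout to +y, handle to -y, 205 mm end to end. Origin: centre of its foot, on the worktop; z up. Round open mouth on the axis, 84 mm wide inside, 92 mm over the blue rim, 100 mm above the foot. Loose. With its lid seated (collar in the mouth, flange on the rim) the lid's underside is 91 mm above the foot.
- sugar_bowl: White sugar bowl, 96 mm across, 132 mm over two small ears (y). Origin: centre of its foot, on the worktop; z up. Round open mouth on the axis, 62 mm wide inside, 70 mm over the blue rim, 68 mm above the foot. Loose. With its lid seated (collar in the mouth, flange on the rim) the lid's underside is 59 mm above the foot.
- jam_pot: White jam pot without handles, 70 mm across. Origin: centre of its foot, on the worktop; z up. Round open mouth on the axis, 44 mm wide inside, 52 mm over the blue rim, 60 mm above the foot. Loose. With its lid seated (collar in the mouth, flange on the rim) the lid's underside is 51 mm above the foot.
- butter_dish: Low white oblong dish, 112 mm (x) by 176 mm (y), blue rim 15 mm high. Origin: centre of its underside, on the worktop; z up. Inside the rim a flat floor, 98 by 162 mm, 7 mm above the underside: the cover goes flat on it, long way along y, either way round. Loose.
- mug_mid (a point): White mug with a handle, 82 mm across, 94 mm high, at the back. Point: on the cup's axis, half-way up. Not part of the job: leave it.
- tumbler_mid (a point): Clear glass tumbler, 81 mm across, 91 mm high, near the front. Point: on its axis, half-way up. Not part of the job: leave it.
Not all that is in view belongs to the job. What is shaped like the part that bears sugar_lid_mid but yellow is not meant.

How it is judged:
At the end, for the whole second after the job is handed in: Each lid on its own pot, level (0.09 rad), within 4 mm of seated height; round lids within 9 mm of the pot's axis, the cover in the dish within 12 mm and 0.16 rad. Pots upright (0.05 rad), all at rest; mug and tumbler within 3 cm of their places (z of teapot_lid_mid in the frame of teapot between 0.111 and 0.119 m and horizontal distance between teapot_lid_mid and teapot below 0.009 m and angle between each of teapot_lid_mid, sugar_lid_mid, jam_lid_mid, butter_cover_mid's own z axis and vertical below 0.09 rad and angle between each of teapot, sugar_bowl, jam_pot, butter_dish's own z axis and vertical below 0.05 rad and height (world z) of teapot between -0.004 and 0.005 m and linear speed of each of teapot_lid, teapot, sugar_lid, sugar_bowl, jam_lid, jam_pot, butter_cover, butter_dish below 0.02 m/s and z of sugar_lid_mid in the frame of sugar_bowl between 0.077 and 0.085 m and horizontal distance between sugar_lid_mid and sugar_bowl below 0.009 m and height (world z) of sugar_bowl between -0.004 and 0.005 m and z of jam_lid_mid in the frame of jam_pot between 0.068 and 0.076 m and horizontal distance between jam_lid_mid and jam_pot below 0.009 m and height (world z) of jam_pot between -0.004 and 0.005 m and z of butter_cover_mid in the frame of butter_dish between 0.04 and 0.048 m and horizontal distance between butter_cover_mid and butter_dish below 0.012 m and height (world z) of butter_dish between -0.004 and 0.005 m and angle between the y axis of butter_cover_mid and the y axis of butter_dish, either way round below 0.16 rad and distance of each of mug_mid, tumbler_mid from where it was at the start of the episode below 0.03 m); the robot touches nothing.
It fails at once if a lid is dropped: it falls freely, out of the gripper, by more than about 3 cm ((linear speed of teapot_lid above 0.75 m/s and contact force between the fingers and teapot_lid below 0.05 N) or (linear speed of sugar_lid above 0.75 m/s and contact force between the fingers and sugar_lid below 0.05 N) or (linear speed of jam_lid above 0.75 m/s and contact force between the fingers and jam_lid below 0.05 N) or (linear speed of butter_cover above 0.75 m/s and contact force between the fingers and butter_cover below 0.05 N)).
It fails at once if the mug or the tumbler is knocked more than 4 cm from its place or tipped (distance of any of mug_mid, tumbler_mid from where it was at the start of the episode above 0.04 m or angle between any of mug_mid, tumbler_mid's own z axis and vertical above 0.35 rad).
It fails at once if a pot or the dish is tipped over or pushed more than 6 cm aside (angle between any of teapot, sugar_bowl, jam_pot, butter_dish's own z axis and vertical above 0.5 rad or distance of any of teapot, sugar_bowl, jam_pot, butter_dish from where it was at the start of the episode above 0.06 m).
It also fails if it takes over 120 s, if anything falls off the work surface, if the arm or the gripper's body presses on something with over 40 N, if the wrist force passes 120 N, or if a joint passes its speed limit or range.

## Robot

A 6-joint arm with a two-finger parallel gripper is mounted at the origin on a cart in front of the work surface, level with it; the furniture and walls round the work are solid. World frame = base frame: x ahead of the robot, y to its left, z up, the work surface at z = 0. Lengths are in m, angles in rad, forces in N, time in s.
With the tool pointing down it reaches from about 0.325 to 0.9 m from the base axis. Payload 6.1 kg.
Tool frame: the origin (TCP) lies between the finger pads; the fingertips stand 8 mm ahead of it and the grasp point (between the pads) lies 11 mm behind it (manip.tcp_to_tips is the z of the fingertips in the tool frame, in m); z points along the fingers, y is the line along which they close (so a half turn about z gives the same grasp; the last joint's range is limited). The gripper opens to 85 mm and grips with 20 to 120 N. Pads are 22 mm wide; open, the fingers measure 114 mm over their backs; the gripper's body (76 mm by 85 mm) begins 54 mm behind the grasp point. The pads swing forward as they close: fully open they stand 13 mm farther back than shut.
Start: joints at [-1.239, 0.22, 1.526, -0, 1.395, -0.126], TCP at [0.276, -0.561, 0.239] pointing down, gripper open.
Joint ranges: [-2.98, 2.98], [-0.91, 2.08], [0.09, 2.57], [-1.24, 4.39], [0.2, 2.65], [-2.68, 2.68]. Speed limits (rad/s): [2.57, 2.57, 3.01, 3.14, 3.14, 3.14].

## Interface

Orientations are given as a unit quaternion [w, x, y, z].
In Python, from station import manip gives the robot as it stands.
- The arm moves only by the tool send_rows, never from a script. Its arguments are lists of equal length, an entry for each row: "offset": the shift along the tool's x, y, z in m, a list of three; "turn": the turn, a rotation vector about the tool's x, y, z in degrees, a list of three; "claw": the closure, from 0 (fully open) to 1 (shut). A call has 1 to 20 rows; each row is the pose to reach, as a shift and turn from the pose commanded when the call began, along the tool's axes at that moment; what a row does not reach only later rows make up. A row lasts 1/12 s, in which the tool goes at most 41.7 mm and 7.16 degrees, less where a joint would pass 70% of its speed; a pose out of reach is approached as far as the arm can. A call with a gripper value outside its range is refused whole. The fingers move at their own pace and stop on an object; "grip_force" is the grip in N (left out, the last holds). Time passes only in rows, so rows that repeat a pose let the fingers close. It gives the time, the measured TCP pose, the force, the opening and the grip force at its end, in the units of the state.
- manip.sense(): the state, without advancing time (a new reading comes with each control period).
- manip.camera(name): name is "side" or "top" or "wrist"; returns a dict with "color" (400x640x3 uint8, blue, green, red), "intrinsics" (3x3 intrinsics, pixels), "view" (4x4, takes a point from world to camera coordinates). Camera axes: x right, y up, looking along -z (the intrinsics and any distortion apply to the point x, -y, -z); pixel columns grow to the right and rows downward; lengths in m; the calibration is good to about 2 mm. A picture is of the moment at which its call begins. There is no depth.
- manip.job_done(): hands the job in; it is judged then, once.
The state is a dict: "t": time; "joint_positions": joint angles; "qd": joint speeds; "effort": joint torques, N m; "tool_pos": TCP position; "tcp_rot": TCP orientation; "wrist_force": force on the tool from outside, world axes, zero at the start; "moment": the same for the moment, N m; "opening": finger opening in m; "grip_force": force on a finger pad.
Only numpy, scipy, OpenCV 4.12 (cv2) and the standard library are available. Lean on these libraries where they do the work, as an engineer would, in place of code of your own. Each camera call takes 0.05 s, during which the arm holds its last target. There are 200 camera calls.

## Working session

There is one attempt and no reset: what is moved stays moved. The work goes in short steps, Python scripts to look and compute and a tool call to move; the robot and the scene stay as the last step left them, time stands still between calls to the robot, and variables do not carry over. Pictures are saved under pics/ and viewed, at most 14 in all, crops included, and the job is handed in when it is done.

Besides the shell and the picture viewer there is one more tool, called in YAML: its name, and indented under it one key for each argument. send_rows: Moves the arm, as the interface text tells. Its arguments: {"type":"object","properties":{"offset":{"type":"array"},"turn":{"type":"array"},"claw":{"type":"array"},"grip_force":{"type":"number"}},"required":["offset","turn","claw"]}

```bash
mkdir -p pics; ls; cat > h.py <<'E'
import numpy as np, cv2
from station import manip
def snap(n,f):
    c=manip.camera(n); cv2.imwrite('pics/'+f+'.png',c['color']); np.savez('pics/'+f+'.npz',K=c['intrinsics'],V=c['view']); return c
def load(f):
    d=np.load('pics/'+f+'.npz'); return d['K'],d['V']
def ray(f,u,v,z):
    K,V=load(f); R=V[:3,:3]; o=-R.T@V[:3,3]
    p=np.linalg.inv(K)@[u,v,1]; d=R.T@np.array([p[0],-p[1],-p[2]])
    return o+d*(z-o[2])/d[2]
def proj(f,P):
    K,V=load(f); c=V[:3,:3]@np.array(P)+V[:3,3]; q=K@[c[0],-c[1],-c[2]]; return q[:2]/q[2]
def crop(f,x0,y0,x1,y1,s,o):
    im=cv2.imread('pics/'+f+'.png')[y0:y1,x0:x1]; cv2.imwrite('pics/'+o+'.png',cv2.resize(im,None,fx=s,fy=s,interpolation=cv2.INTER_CUBIC))
E
python3 - <<'E'
from h import *
for n in('top','side'):
    c=snap(n,n+'0'); print(n,c['intrinsics'].round(1).tolist(),c['view'].round(3).tolist())
print(manip.sense(), manip.tcp_to_tips)
E
```

```text
pics
top [[389.4, 0.0, 322.9], [0.0, 389.4, 204.4], [0.0, 0.0, 1.0]] [[-0.006, -1.0, -0.008, 0.019], [0.992, -0.007, 0.124, -0.506], [-0.124, -0.007, 0.992, -1.121], [0.0, 0.0, 0.0, 1.0]]
side [[403.1, 0.0, 323.3], [0.0, 403.1, 194.6], [0.0, 0.0, 1.0]] [[-0.999, -0.052, 0.013, 0.484], [0.048, -0.75, 0.659, -0.057], [-0.025, 0.659, 0.752, -1.197], [0.0, 0.0, 0.0, 1.0]]
{'t': 0.1, 'joint_positions': array([-1.23905598e+00,  2.21158072e-01,  1.52748984e+00, -4.59700455e-05,
        1.39470132e+00, -1.26108709e-01]), 'qd': array([ 7.20494039e-04, -7.95388879e-04, -1.64892139e-03, -6.01974122e-06,
       -1.07575983e-03, -4.59571229e-04]), 'effort': array([ 5.24197021e-04, -4.98245859e+01, -3.90547407e+01, -2.26762363e-04,
        5.66422343e-03, -3.42896374e-05]), 'tool_pos': array([ 0.27606689, -0.56013449,  0.23830556]), 'tcp_rot': array([-8.71328072e-04,  9.73909721e-01,  2.26934096e-01, -1.12649467e-04]), 'wrist_force': array([ 0.2054589 ,  0.29844465, -0.20351626]), 'moment': array([-0.00359333, -0.03440105, -0.02242352]), 'grip_force': 0.0, 'opening': 0.08538670535928938} 0.008
```

View pics/top0.png

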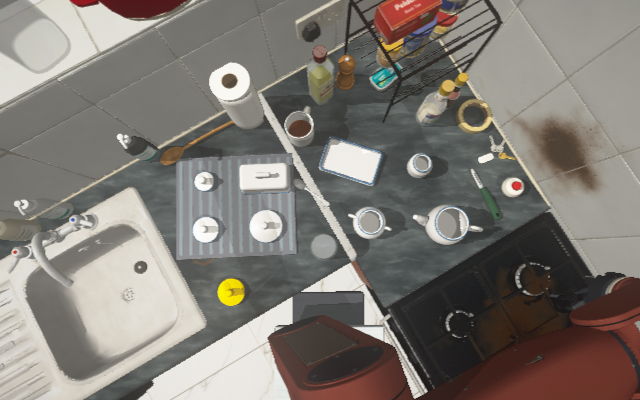

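View pics/side0.png

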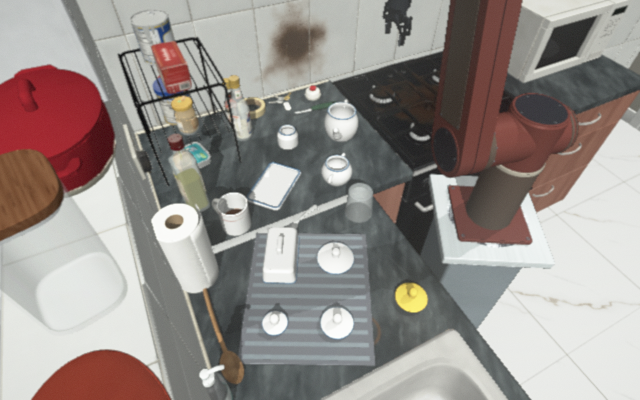

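Candidates in the top view:
- Lids: jam lid (205,181), sugar lid (206,229), teapot lid (266,226). The yellow lid at (231,292) is the decoy.
- Butter cover: (264,178), with the dish at (351,162).
- Pots: jam pot (419,165), sugar bowl (369,223), teapot (447,224). The red-topped jar at (512,187) is not a lid.
- Leave alone: mug (299,127) and tumbler (323,246).

Next I'll check these in close crops.

```bash
python3 - <<'E'
from h import *
crop('top0',170,145,310,265,5,'c1')
crop('top0',310,120,490,255,4,'c2')
E
```

```text
(no output)
```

View pics/c1.png

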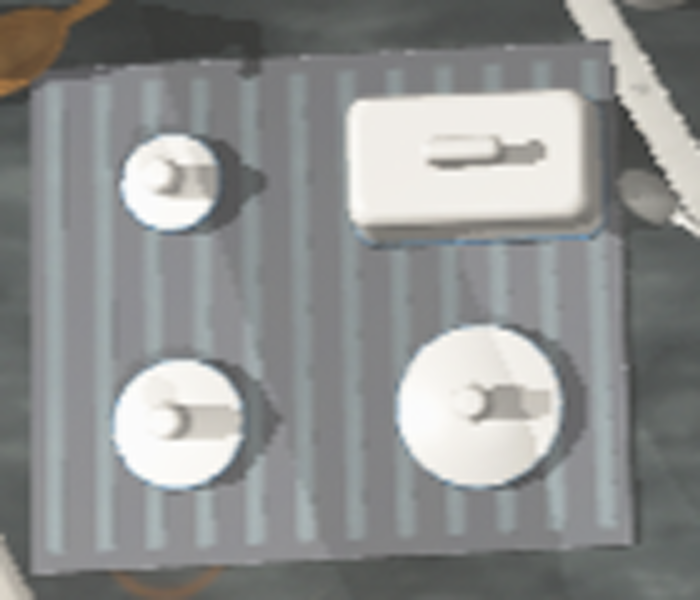

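View pics/c2.png

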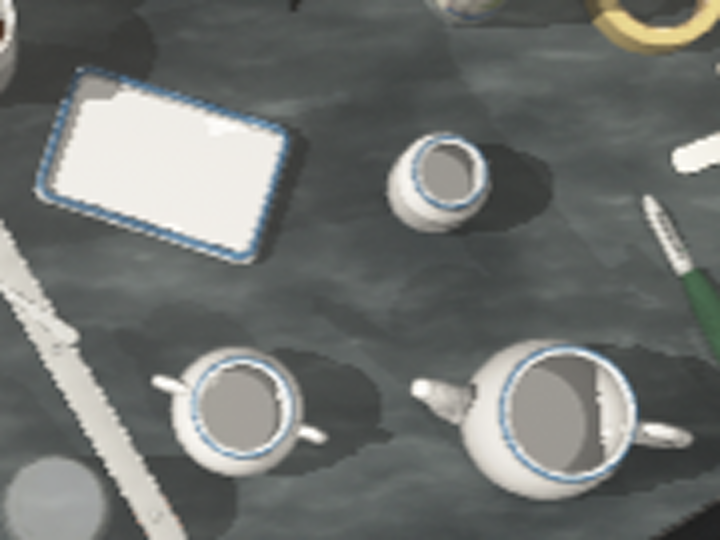

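The top crops confirm the three white lids on the mat (disk widths of about 20, 26 and 33 px) and the oblong cover. They also show three blue-rimmed mouths and the dish, rotated. Converting pixels to positions now.

```bash
python3 - <<'E'
from h import *
def c1(x,y): return 170+x/5-.4,145+y/5-.4
def c2(x,y): return 310+x/4-.4,120+y/4-.4
def p(n,uv,z): 
    r=ray('top0',*uv,z); print(n,r.round(4), 'side px',proj('side0',r).round(1)); return r
for n,a,b,c,y0,y1,z in [('jamlid',120,220,182,132,232,.015),('suglid',112,244,424,358,490,.015),('tealid',397,562,406,324,488,.015)]:
    p(n,c1((a+b)/2,(y0+y1)/2),z); w=ray('top0',*c1(a,c),z)-ray('top0',*c1(b,c),z); print(' w',np.hypot(*w[:2]).round(4))
for n,u in [('jam knob',(162,175)),('sug knob',(168,420)),('tea knob',(472,402))]: p(n,c1(*u),{'j':.046,'s':.048,'t':.052}[n[0]])
p('cover top',c1(467,157),.054); p('bar',c1(464,149),.078)
for n,a,b,y0,y1,z in [('jam',412,489,134,210,.06),('sug',190,292,357,461,.068),('tea',500,637,345,481,.1)]:
    p(n,c2((a+b)/2,(y0+y1)/2),z); w=ray('top0',*c2(a,(y0+y1)/2),z)-ray('top0',*c2(b,(y0+y1)/2),z); print(' w',np.hypot(*w[:2]).round(4))
C=np.array([p('dc',c2(*q),.015) for q in [(85,68),(290,128),(248,262),(40,193)]])
print(C.mean(0), [np.hypot(*(C[i]-C[i-1])[:2]).round(3) for i in range(4)], cv2.minAreaRect(C[:,:2].astype(np.float32)))
l=C[0]+C[3]-C[1]-C[2]; print('dish y dir deg',np.degrees(np.arctan2(l[1],l[0])))
T=[ray('top0',*c1(*q),.054) for q in [(348,95),(348,225),(585,90),(585,218)]]
l=T[0]+T[1]-T[2]-T[3]; print('cover y dir',np.degrees(np.arctan2(l[1],l[0])), [np.hypot(*(T[0]-T[i])[:2]).round(3) for i in (1,2)])
p('tumbler rim',(323.5,246),.091);p('spoonlike',(300,184),.0);p('mug',(300,118),.094)
E
```

```text
jamlid [0.5822 0.377  0.015 ] side px [273.9 322.4]
 w 0.0608
suglid [0.4354 0.3675 0.015 ] side px [336.2 322. ]
 w 0.079
tealid [0.4451 0.1874 0.015 ] side px [334.7 257. ]
 w 0.0986
jam knob [0.5805 0.372  0.046 ] side px [273.9 314.7]
sug knob [0.4357 0.3631 0.048 ] side px [336.6 314.2]
tea knob [0.4448 0.1861 0.052 ] side px [335.3 248.8]
cover top [0.5885 0.1906 0.054 ] side px [279.9 247. ]
bar [0.5883 0.1884 0.078 ] side px [279.4 241. ]
jam [ 0.6237 -0.2751  0.06  ] side px [286.5 129.1]
 w 0.0561
sug [ 0.4507 -0.118   0.068 ] side px [336.8 162.5]
 w 0.0725
tea [ 0.444  -0.3399  0.1   ] side px [341.1 109.8]
 w 0.0942
dc [ 0.7177 -0.0098  0.015 ] side px [246.1 196.3]
dc [ 0.6694 -0.1657  0.015 ] side px [269.5 160.9]
dc [ 0.566  -0.1315  0.015 ] side px [300.2 169.8]
dc [0.6202 0.0251 0.015 ] side px [277.  206.8]
[ 0.64332609 -0.07046908  0.015     ] [np.float64(0.104), np.float64(0.163), np.float64(0.109), np.float64(0.166)] ((0.6436977386474609, -0.06991112232208252), (0.16577233374118805, 0.1088607907295227), 71.70372009277344)
dish y dir deg 71.82751553675662
cover y dir 91.06056928891925 [np.float64(0.078), np.float64(0.14)]
tumbler rim [0.3828 0.0142 0.091 ] side px [359.9 190.7]
spoonlike [0.5736 0.0856 0.    ] side px [290.9 227.2]
mug [0.7495 0.0797 0.094 ] side px [224.8 201.4]
```

send_rows:
  offset:
    - [0.482, -0.597, 0]
    - [0.482, -0.597, 0]
    - [0.482, -0.597, 0]
    - [0.482, -0.597, 0]
    - [0.482, -0.597, 0]
    - [0.482, -0.597, 0]
    - [0.482, -0.597, 0]
    - [0.482, -0.597, 0]
    - [0.482, -0.597, 0]
    - [0.482, -0.597, 0]
    - [0.482, -0.597, 0]
    - [0.482, -0.597, 0]
    - [0.482, -0.597, 0]
    - [0.482, -0.597, 0]
    - [0.482, -0.597, 0]
    - [0.482, -0.597, 0]
    - [0.482, -0.597, 0]
    - [0.482, -0.597, 0]
    - [0.482, -0.597, 0]
    - [0.482, -0.597, 0]
  turn:
    - [0, 0, -63.8]
    - [0, 0, -63.8]
    - [0, 0, -63.8]
    - [0, 0, -63.8]
    - [0, 0, -63.8]
    - [0, 0, -63.8]
    - [0, 0, -63.8]
    - [0, 0, -63.8]
    - [0, 0, -63.8]
    - [0, 0, -63.8]
    - [0, 0, -63.8]
    - [0, 0, -63.8]
    - [0, 0, -63.8]
    - [0, 0, -63.8]
    - [0, 0, -63.8]
    - [0, 0, -63.8]
    - [0, 0, -63.8]
    - [0, 0, -63.8]
    - [0, 0, -63.8]
    - [0, 0, -63.8]
  claw: [0.4, 0.4, 0.4, 0.4, 0.4, 0.4, 0.4, 0.4, 0.4, 0.4, 0.4, 0.4, 0.4, 0.4, 0.4, 0.4, 0.4, 0.4, 0.4, 0.4]
  grip_force: 40

```text
t: 1.77
tool_pos: [0.4445, 0.1913, 0.2388]
tcp_rot: [-0.001, 0.705, 0.709, 0.0]
wrist_force: [-0.7, 0.7, 0.0]
opening: 0.0513
grip_force: 0.0
```

```bash
python3 - <<'E'
from h import *
c=snap('wrist','w1'); V=c['view']; print((-V[:3,:3].T@V[:3,3]).round(3), V[2,:3].round(3), c['intrinsics'][0].round(1))
for n,P in dict(tea=(.445,.187,.015),jam=(.582,.377,.015),sug=(.435,.3675,.015),bar=(.588,.189,.078)).items(): print(n,proj('w1',P).round(1))
E
```

```text
[0.443 0.272 0.373] [-0.001  0.314  0.949] [297.3   0.  321.5]
tea [322.8 175.1]
jam [456.8  -3.9]
sug [314.4   5.9]
bar [461.9 188.2]
```

View pics/w1.png

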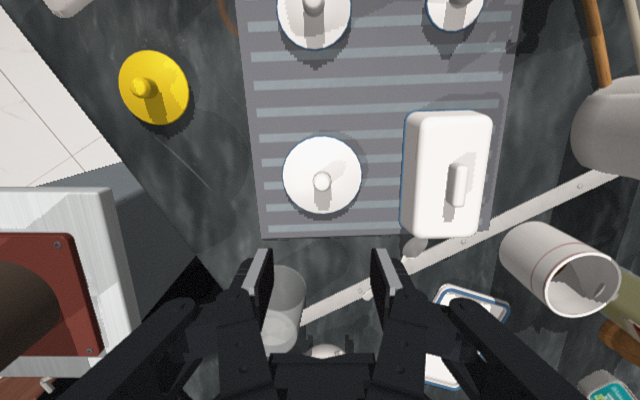

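The wrist view shows the teapot lid disk centred at (322,175), against a prediction of (323,175). The sugar lid at (314,9) and the bar at (459,186) also match within about 2 px, so the positions are good.

send_rows:
  offset:
    - [0, 0, 0.04]
    - [0, 0, 0.08]
    - [0, 0, 0.12]
    - [0, 0, 0.15]
    - [0, 0, 0.17]
    - [0, 0, 0.185]
    - [0, 0, 0.195]
    - [0, 0, 0.2]
    - [0, 0, 0.2]
    - [0, 0, 0.2]
    - [0, 0, 0.2]
    - [0, 0, 0.2]
    - [0, 0, 0.2]
    - [0, 0, 0.2]
    - [0, 0, 0.2]
    - [0, 0, 0.2]
    - [0, 0, 0.2]
    - [0, 0, 0.2]
  turn:
    - [0, 0, 0]
    - [0, 0, 0]
    - [0, 0, 0]
    - [0, 0, 0]
    - [0, 0, 0]
    - [0, 0, 0]
    - [0, 0, 0]
    - [0, 0, 0]
    - [0, 0, 0]
    - [0, 0, 0]
    - [0, 0, 0]
    - [0, 0, 0]
    - [0, 0, 0]
    - [0, 0, 0]
    - [0, 0, 0]
    - [0, 0, 0]
    - [0, 0, 0]
    - [0, 0, 0]
  claw: [0.4, 0.4, 0.4, 0.4, 0.4, 0.4, 0.4, 0.4, 0.4, 0.4, 1, 1, 1, 1, 1, 1, 1, 1]
  grip_force: 50

```text
t: 3.32
tool_pos: [0.4457, 0.1882, 0.0407]
tcp_rot: [0.001, 0.707, 0.707, 0.001]
wrist_force: [-1.6, -0.4, 5.4]
opening: 0.0195
grip_force: 49.0
```

send_rows:
  offset:
    - [0, 0, -0.02]
    - [0, 0, -0.06]
    - [0, 0, -0.1]
    - [0, 0, -0.14]
    - [0, 0, -0.18]
    - [0, 0, -0.2]
    - [0, 0, -0.2]
    - [0, 0, -0.2]
  turn:
    - [0, 0, 0]
    - [0, 0, 0]
    - [0, 0, 0]
    - [0, 0, 0]
    - [0, 0, 0]
    - [0, 0, 0]
    - [0, 0, 0]
    - [0, 0, 0]
  claw: [1, 1, 1, 1, 1, 1, 1, 1]

```text
t: 3.98
tool_pos: [0.4455, 0.1882, 0.2408]
tcp_rot: [0.001, 0.707, 0.707, 0.002]
wrist_force: [-1.0, -0.8, -2.3]
opening: 0.0193
grip_force: 49.5
```

send_rows:
  offset:
    - [-0.03, 0, 0]
    - [-0.07, 0, 0]
    - [-0.11, 0, 0]
    - [-0.15, 0, 0]
    - [-0.19, 0, 0]
    - [-0.23, 0, 0]
    - [-0.27, 0, 0]
    - [-0.31, 0, 0]
    - [-0.35, 0, 0]
    - [-0.39, 0, 0]
    - [-0.43, 0, 0]
    - [-0.46, 0, 0]
    - [-0.49, 0, 0]
    - [-0.51, 0, 0]
    - [-0.527, 0, 0]
    - [-0.527, 0, 0]
    - [-0.527, 0, 0.03]
    - [-0.527, 0, 0.06]
    - [-0.527, 0, 0.08]
    - [-0.527, 0, 0.08]
  turn:
    - [0, 0, 0]
    - [0, 0, 0]
    - [0, 0, 0]
    - [0, 0, 0]
    - [0, 0, 0]
    - [0, 0, 0]
    - [0, 0, 0]
    - [0, 0, 0]
    - [0, 0, 0]
    - [0, 0, 0]
    - [0, 0, 0]
    - [0, 0, 0]
    - [0, 0, 0]
    - [0, 0, 0]
    - [0, 0, 0]
    - [0, 0, 0]
    - [0, 0, 0]
    - [0, 0, 0]
    - [0, 0, 0]
    - [0, 0, 0]
  claw: [1, 1, 1, 1, 1, 1, 1, 1, 1, 1, 1, 1, 1, 1, 1, 1, 1, 1, 1, 1]

```text
t: 5.65
tool_pos: [0.4414, -0.3347, 0.1517]
tcp_rot: [-0.007, 0.707, 0.707, 0.0]
wrist_force: [-0.8, 0.9, -2.9]
opening: 0.0195
grip_force: 49.5
```

```bash
python3 - <<'E'
from h import *
snap('side','s1'); snap('wrist','w2')
a=cv2.resize(cv2.imread('pics/s1.png')[60:190,260:420],None,fx=2.5,fy=2.5); b=cv2.resize(cv2.imread('pics/w2.png')[100:400,160:480],(400,375))
b=b[:325]; cv2.imwrite('pics/m1.png',np.hstack([a,b]))
E
```

```text
(no output)
```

View pics/m1.png

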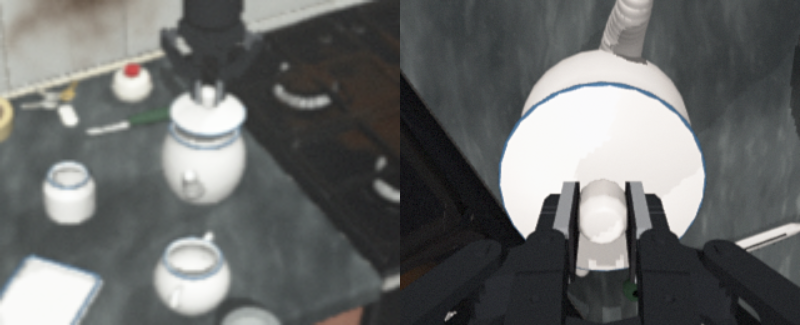

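The lid hangs level and centred just above the teapot mouth. Next I'll settle and lower it.

send_rows:
  offset:
    - [0, 0, 0]
    - [0, 0, 0]
    - [0, 0, 0.005]
    - [0, 0, 0.01]
    - [0, 0, 0.015]
    - [0, 0, 0.02]
    - [0, 0, 0.024]
    - [0, 0, 0.027]
    - [0, 0, 0.029]
    - [0, 0, 0.029]
    - [0, 0, 0.029]
  turn:
    - [0, 0, 0]
    - [0, 0, 0]
    - [0, 0, 0]
    - [0, 0, 0]
    - [0, 0, 0]
    - [0, 0, 0]
    - [0, 0, 0]
    - [0, 0, 0]
    - [0, 0, 0]
    - [0, 0, 0]
    - [0, 0, 0]
  claw: [1, 1, 1, 1, 1, 1, 1, 1, 1, 1, 1]

```text
t: 6.67
tool_pos: [0.445, -0.3391, 0.1302]
tcp_rot: [-0.0, 0.707, 0.707, 0.0]
wrist_force: [0.4, 0.3, -1.2]
opening: 0.0195
grip_force: 49.5
```

send_rows:
  offset:
    - [0, 0, 0.001]
    - [0, 0, 0.002]
    - [0, 0, 0.003]
    - [0, 0, 0.003]
    - [0, 0, 0.003]
  turn:
    - [0, 0, 0]
    - [0, 0, 0]
    - [0, 0, 0]
    - [0, 0, 0]
    - [0, 0, 0]
  claw: [1, 1, 1, 1, 1]

```text
t: 7.08
tool_pos: [0.4452, -0.3393, 0.1277]
tcp_rot: [0.0, 0.707, 0.707, -0.0]
wrist_force: [-1.0, 0.4, 1.1]
opening: 0.0192
grip_force: 49.7
```

Seated, with contact at the expected height (TCP z 0.1277). I'll release, lift, then go to the sugar lid.

send_rows:
  offset:
    - [0, 0, 0]
    - [0, 0, 0]
    - [0, 0, 0]
    - [0, 0, 0]
    - [0, 0, 0]
    - [0, 0, -0.02]
    - [0, 0, -0.05]
    - [0, 0, -0.085]
    - [0, 0, -0.112]
    - [0, 0, -0.112]
  turn:
    - [0, 0, 0]
    - [0, 0, 0]
    - [0, 0, 0]
    - [0, 0, 0]
    - [0, 0, 0]
    - [0, 0, 0]
    - [0, 0, 0]
    - [0, 0, 0]
    - [0, 0, 0]
    - [0, 0, 0]
  claw: [0.4, 0.4, 0.4, 0.4, 0.4, 0.4, 0.4, 0.4, 0.4, 0.4]

```text
t: 7.92
tool_pos: [0.4475, -0.3415, 0.2467]
tcp_rot: [0.006, 0.707, 0.707, -0.0]
wrist_force: [1.8, -0.8, 0.9]
opening: 0.0511
grip_force: 0.0
```

send_rows:
  offset:
    - [0.707, -0.009, 0]
    - [0.707, -0.009, 0]
    - [0.707, -0.009, 0]
    - [0.707, -0.009, 0]
    - [0.707, -0.009, 0]
    - [0.707, -0.009, 0]
    - [0.707, -0.009, 0]
    - [0.707, -0.009, 0]
    - [0.707, -0.009, 0]
    - [0.707, -0.009, 0]
    - [0.707, -0.009, 0]
    - [0.707, -0.009, 0]
    - [0.707, -0.009, 0]
    - [0.707, -0.009, 0]
    - [0.707, -0.009, 0]
    - [0.707, -0.009, 0]
    - [0.707, -0.009, 0]
    - [0.707, -0.009, 0]
    - [0.707, -0.009, 0]
    - [0.707, -0.009, 0]
  turn:
    - [0, 0, 0]
    - [0, 0, 0]
    - [0, 0, 0]
    - [0, 0, 0]
    - [0, 0, 0]
    - [0, 0, 0]
    - [0, 0, 0]
    - [0, 0, 0]
    - [0, 0, 0]
    - [0, 0, 0]
    - [0, 0, 0]
    - [0, 0, 0]
    - [0, 0, 0]
    - [0, 0, 0]
    - [0, 0, 0]
    - [0, 0, 0]
    - [0, 0, 0]
    - [0, 0, 0]
    - [0, 0, 0]
    - [0, 0, 0]
  claw: [0.4, 0.4, 0.4, 0.4, 0.4, 0.4, 0.4, 0.4, 0.4, 0.4, 0.4, 0.4, 0.4, 0.4, 0.4, 0.4, 0.4, 0.4, 0.4, 0.4]

```text
t: 9.58
tool_pos: [0.4352, 0.3676, 0.2385]
tcp_rot: [0.0, 0.707, 0.708, -0.001]
wrist_force: [-0.2, 0.3, -0.4]
opening: 0.0512
grip_force: 0.0
```

```bash
python3 - <<'E'
from h import *
snap('wrist','w3'); snap('side','s2'); s=manip.sense(); print(s['tool_pos'],s['tcp_rot'])
for n,P in dict(sug=(.4354,.3675,.015),jam=(.582,.377,.015)).items(): print(n,proj('w3',P).round(1))
a=cv2.resize(cv2.imread('pics/w3.png')[100:260,200:480],None,fx=1.8,fy=1.8); b=cv2.resize(cv2.imread('pics/s2.png')[70:178,290:390],None,fx=2.667,fy=2.667)
b=b[:288]; cv2.imwrite('pics/m2.png',np.hstack([a,b]))
E
```

```text
[0.43578485 0.36673157 0.23907748] [ 1.11907137e-04  7.07359371e-01  7.06854032e-01 -2.92425226e-04]
sug [322.5 171.4]
jam [443.1 164. ]
```

View pics/m2.png

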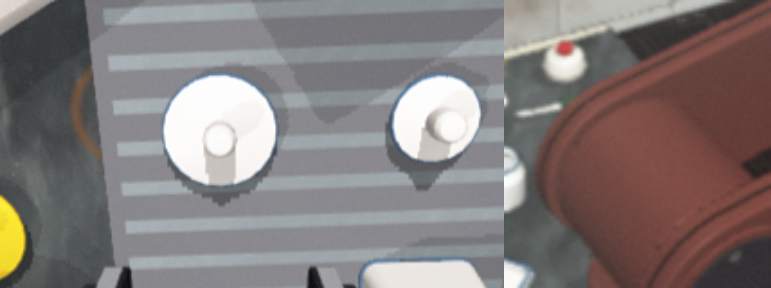

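The sugar lid disk at (322,172) and jam lid disk at (443,166) both agree with the prediction. The arm hides the teapot in the side view for now.

send_rows:
  offset:
    - [0, 0, 0.04]
    - [0, 0, 0.08]
    - [0, 0, 0.12]
    - [0, 0, 0.15]
    - [0, 0, 0.17]
    - [0, 0, 0.185]
    - [0, 0, 0.195]
    - [0, 0, 0.203]
    - [0, 0, 0.203]
    - [0, 0, 0.203]
    - [0, 0, 0.203]
    - [0, 0, 0.203]
    - [0, 0, 0.203]
    - [0, 0, 0.203]
    - [0, 0, 0.203]
    - [0, 0, 0.203]
    - [0, 0, 0.203]
    - [0, 0, 0.203]
  turn:
    - [0, 0, 0]
    - [0, 0, 0]
    - [0, 0, 0]
    - [0, 0, 0]
    - [0, 0, 0]
    - [0, 0, 0]
    - [0, 0, 0]
    - [0, 0, 0]
    - [0, 0, 0]
    - [0, 0, 0]
    - [0, 0, 0]
    - [0, 0, 0]
    - [0, 0, 0]
    - [0, 0, 0]
    - [0, 0, 0]
    - [0, 0, 0]
    - [0, 0, 0]
    - [0, 0, 0]
  claw: [0.4, 0.4, 0.4, 0.4, 0.4, 0.4, 0.4, 0.4, 0.4, 0.4, 1, 1, 1, 1, 1, 1, 1, 1]

```text
t: 11.18
tool_pos: [0.4365, 0.3685, 0.0378]
tcp_rot: [0.0, 0.707, 0.707, 0.001]
wrist_force: [-2.0, -1.4, 6.7]
opening: 0.0192
grip_force: 49.0
```

send_rows:
  offset:
    - [0, 0, -0.02]
    - [0, 0, -0.06]
    - [0, 0, -0.1]
    - [0, 0, -0.14]
    - [0, 0, -0.18]
    - [0, 0, -0.203]
    - [0, 0, -0.203]
    - [0, 0, -0.203]
  turn:
    - [0, 0, 0]
    - [0, 0, 0]
    - [0, 0, 0]
    - [0, 0, 0]
    - [0, 0, 0]
    - [0, 0, 0]
    - [0, 0, 0]
    - [0, 0, 0]
  claw: [1, 1, 1, 1, 1, 1, 1, 1]

```text
t: 11.85
tool_pos: [0.4364, 0.3685, 0.2413]
tcp_rot: [0.0, 0.707, 0.707, 0.002]
wrist_force: [-0.3, 0.8, -1.8]
opening: 0.0191
grip_force: 49.4
```

send_rows:
  offset:
    - [-0.03, 0, 0]
    - [-0.07, 0, 0]
    - [-0.11, 0.005, 0]
    - [-0.15, 0.01, 0]
    - [-0.19, 0.015, 0]
    - [-0.23, 0.015, 0]
    - [-0.27, 0.015, 0]
    - [-0.31, 0.015, 0]
    - [-0.35, 0.015, 0]
    - [-0.39, 0.015, 0]
    - [-0.43, 0.015, 0]
    - [-0.46, 0.015, 0]
    - [-0.48, 0.015, 0]
    - [-0.4855, 0.015, 0]
    - [-0.4855, 0.015, 0]
    - [-0.4855, 0.015, 0.03]
    - [-0.4855, 0.015, 0.06]
    - [-0.4855, 0.015, 0.09]
    - [-0.4855, 0.015, 0.11]
    - [-0.4855, 0.015, 0.115]
  turn:
    - [0, 0, 0]
    - [0, 0, 0]
    - [0, 0, 0]
    - [0, 0, 0]
    - [0, 0, 0]
    - [0, 0, 0]
    - [0, 0, 0]
    - [0, 0, 0]
    - [0, 0, 0]
    - [0, 0, 0]
    - [0, 0, 0]
    - [0, 0, 0]
    - [0, 0, 0]
    - [0, 0, 0]
    - [0, 0, 0]
    - [0, 0, 0]
    - [0, 0, 0]
    - [0, 0, 0]
    - [0, 0, 0]
    - [0, 0, 0]
  claw: [1, 1, 1, 1, 1, 1, 1, 1, 1, 1, 1, 1, 1, 1, 1, 1, 1, 1, 1, 1]

```text
t: 13.52
tool_pos: [0.4474, -0.1144, 0.1192]
tcp_rot: [-0.004, 0.706, 0.708, -0.001]
wrist_force: [0.3, 0.3, -0.5]
opening: 0.019
grip_force: 49.4
```

send_rows:
  offset:
    - [0, 0, 0]
    - [0, 0, 0]
    - [0, 0, 0.005]
    - [0, 0, 0.01]
    - [0, 0, 0.015]
    - [0, 0, 0.02]
    - [0, 0, 0.024]
    - [0, 0, 0.027]
    - [0, 0, 0.03]
    - [0, 0, 0.031]
    - [0, 0, 0.032]
    - [0, 0, 0.032]
    - [0, 0, 0.032]
  turn:
    - [0, 0, 0]
    - [0, 0, 0]
    - [0, 0, 0]
    - [0, 0, 0]
    - [0, 0, 0]
    - [0, 0, 0]
    - [0, 0, 0]
    - [0, 0, 0]
    - [0, 0, 0]
    - [0, 0, 0]
    - [0, 0, 0]
    - [0, 0, 0]
    - [0, 0, 0]
  claw: [1, 1, 1, 1, 1, 1, 1, 1, 1, 1, 1, 1, 1]

```text
t: 14.6
tool_pos: [0.4511, -0.1177, 0.0927]
tcp_rot: [0.0, 0.707, 0.707, 0.0]
wrist_force: [-0.8, 1.4, 2.4]
opening: 0.0193
grip_force: 49.8
```

Sugar lid seated (z 0.0927, contact felt). I'll release it and go for the jam lid.

send_rows:
  offset:
    - [0, 0, 0]
    - [0, 0, 0]
    - [0, 0, 0]
    - [0, 0, 0]
    - [0, 0, 0]
    - [0, 0, -0.02]
    - [0, 0, -0.05]
    - [0, 0, -0.085]
    - [0, 0, -0.12]
    - [0, 0, -0.147]
    - [0, 0, -0.147]
  turn:
    - [0, 0, 0]
    - [0, 0, 0]
    - [0, 0, 0]
    - [0, 0, 0]
    - [0, 0, 0]
    - [0, 0, 0]
    - [0, 0, 0]
    - [0, 0, 0]
    - [0, 0, 0]
    - [0, 0, 0]
    - [0, 0, 0]
  claw: [0.4, 0.4, 0.4, 0.4, 0.4, 0.4, 0.4, 0.4, 0.4, 0.4, 0.4]

```text
t: 15.52
tool_pos: [0.4541, -0.1189, 0.2462]
tcp_rot: [0.005, 0.707, 0.707, 0.002]
wrist_force: [0.5, -0.3, 0.3]
opening: 0.0513
grip_force: 0.0
```

send_rows:
  offset:
    - [0.494, 0.1315, 0]
    - [0.494, 0.1315, 0]
    - [0.494, 0.1315, 0]
    - [0.494, 0.1315, 0]
    - [0.494, 0.1315, 0]
    - [0.494, 0.1315, 0]
    - [0.494, 0.1315, 0]
    - [0.494, 0.1315, 0]
    - [0.494, 0.1315, 0]
    - [0.494, 0.1315, 0]
    - [0.494, 0.1315, 0]
    - [0.494, 0.1315, 0]
    - [0.494, 0.1315, 0]
    - [0.494, 0.1315, 0]
    - [0.494, 0.1315, 0]
    - [0.494, 0.1315, 0]
    - [0.494, 0.1315, 0]
  turn:
    - [0, 0, 0]
    - [0, 0, 0]
    - [0, 0, 0]
    - [0, 0, 0]
    - [0, 0, 0]
    - [0, 0, 0]
    - [0, 0, 0]
    - [0, 0, 0]
    - [0, 0, 0]
    - [0, 0, 0]
    - [0, 0, 0]
    - [0, 0, 0]
    - [0, 0, 0]
    - [0, 0, 0]
    - [0, 0, 0]
    - [0, 0, 0]
    - [0, 0, 0]
  claw: [0.4, 0.4, 0.4, 0.4, 0.4, 0.4, 0.4, 0.4, 0.4, 0.4, 0.4, 0.4, 0.4, 0.4, 0.4, 0.4, 0.4]

```text
t: 16.93
tool_pos: [0.5822, 0.375, 0.2393]
tcp_rot: [0.0, 0.707, 0.707, -0.0]
wrist_force: [-0.2, -0.4, -0.3]
opening: 0.0514
grip_force: 0.0
```

```bash
python3 - <<'E'
from h import *
snap('wrist','w4'); snap('top','t2'); print(manip.sense()['tool_pos'].round(4))
for n,P in dict(jam=(.582,.3763,.015),bar=(.588,.189,.078)).items(): print(n,proj('w4',P).round(1))
a=cv2.resize(cv2.imread('pics/w4.png')[100:260,200:400],None,fx=1.8,fy=1.8); b=cv2.resize(cv2.imread('pics/t2.png')[130:260,320:500],None,fx=2.215,fy=2.215)
b=b[:288]; print(a.shape,b.shape); cv2.imwrite('pics/m3.png',np.hstack([a[:b.shape[0]],b]))
E
```

```text
[0.5824 0.3751 0.2397]
jam [322.1 170.3]
bar [327.1 331.5]
(288, 360, 3) (288, 399, 3)
```

View pics/m3.png

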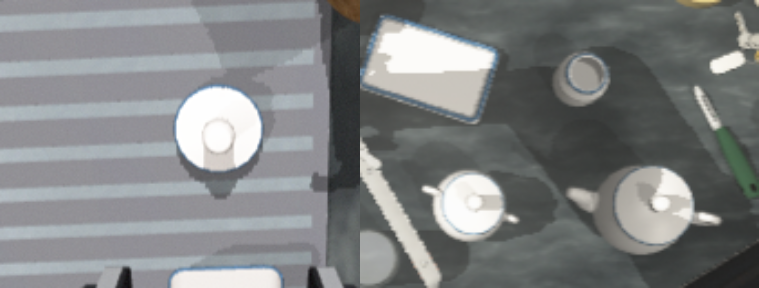

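Both placed lids look seated. The jam lid is at (322,171), as predicted.

send_rows:
  offset:
    - [0, 0, 0.04]
    - [0, 0, 0.08]
    - [0, 0, 0.12]
    - [0, 0, 0.15]
    - [0, 0, 0.17]
    - [0, 0, 0.185]
    - [0, 0, 0.195]
    - [0, 0, 0.2045]
    - [0, 0, 0.2045]
    - [0, 0, 0.2045]
    - [0, 0, 0.2045]
    - [0, 0, 0.2045]
    - [0, 0, 0.2045]
    - [0, 0, 0.2045]
    - [0, 0, 0.2045]
    - [0, 0, 0.2045]
    - [0, 0, 0.2045]
    - [0, 0, 0.2045]
  turn:
    - [0, 0, 0]
    - [0, 0, 0]
    - [0, 0, 0]
    - [0, 0, 0]
    - [0, 0, 0]
    - [0, 0, 0]
    - [0, 0, 0]
    - [0, 0, 0]
    - [0, 0, 0]
    - [0, 0, 0]
    - [0, 0, 0]
    - [0, 0, 0]
    - [0, 0, 0]
    - [0, 0, 0]
    - [0, 0, 0]
    - [0, 0, 0]
    - [0, 0, 0]
    - [0, 0, 0]
  claw: [0.4, 0.4, 0.4, 0.4, 0.4, 0.4, 0.4, 0.4, 0.4, 0.4, 1, 1, 1, 1, 1, 1, 1, 1]

```text
t: 18.53
tool_pos: [0.5831, 0.3771, 0.0366]
tcp_rot: [0.0, 0.707, 0.707, 0.001]
wrist_force: [-1.1, -0.3, 6.7]
opening: 0.0192
grip_force: 48.9
```

send_rows:
  offset:
    - [0, 0, -0.02]
    - [0, 0, -0.06]
    - [0, 0, -0.1]
    - [0, 0, -0.14]
    - [0, 0, -0.18]
    - [0, 0, -0.2045]
    - [0, 0, -0.2045]
    - [0, 0, -0.2045]
  turn:
    - [0, 0, 0]
    - [0, 0, 0]
    - [0, 0, 0]
    - [0, 0, 0]
    - [0, 0, 0]
    - [0, 0, 0]
    - [0, 0, 0]
    - [0, 0, 0]
  claw: [1, 1, 1, 1, 1, 1, 1, 1]

```text
t: 19.2
tool_pos: [0.5832, 0.377, 0.2421]
tcp_rot: [0.001, 0.707, 0.707, 0.002]
wrist_force: [-1.8, 0.0, -0.5]
opening: 0.0193
grip_force: 49.0
```

send_rows:
  offset:
    - [-0.651, 0.0415, 0]
    - [-0.651, 0.0415, 0]
    - [-0.651, 0.0415, 0]
    - [-0.651, 0.0415, 0]
    - [-0.651, 0.0415, 0]
    - [-0.651, 0.0415, 0]
    - [-0.651, 0.0415, 0]
    - [-0.651, 0.0415, 0]
    - [-0.651, 0.0415, 0]
    - [-0.651, 0.0415, 0]
    - [-0.651, 0.0415, 0]
    - [-0.651, 0.0415, 0]
    - [-0.651, 0.0415, 0]
    - [-0.651, 0.0415, 0]
    - [-0.651, 0.0415, 0]
    - [-0.651, 0.0415, 0]
    - [-0.651, 0.0415, 0]
    - [-0.651, 0.0415, 0]
    - [-0.651, 0.0415, 0]
    - [-0.651, 0.0415, 0]
  turn:
    - [0, 0, 0]
    - [0, 0, 0]
    - [0, 0, 0]
    - [0, 0, 0]
    - [0, 0, 0]
    - [0, 0, 0]
    - [0, 0, 0]
    - [0, 0, 0]
    - [0, 0, 0]
    - [0, 0, 0]
    - [0, 0, 0]
    - [0, 0, 0]
    - [0, 0, 0]
    - [0, 0, 0]
    - [0, 0, 0]
    - [0, 0, 0]
    - [0, 0, 0]
    - [0, 0, 0]
    - [0, 0, 0]
    - [0, 0, 0]
  claw: [1, 1, 1, 1, 1, 1, 1, 1, 1, 1, 1, 1, 1, 1, 1, 1, 1, 1, 1, 1]

```text
t: 20.87
tool_pos: [0.6236, -0.2727, 0.2379]
tcp_rot: [-0.001, 0.706, 0.708, -0.0]
wrist_force: [0.1, -0.1, -0.6]
opening: 0.0191
grip_force: 49.0
```

send_rows:
  offset:
    - [0, 0, 0.03]
    - [0, 0, 0.06]
    - [0, 0, 0.09]
    - [0, 0, 0.11]
    - [0, 0, 0.12]
    - [0, 0, 0.12]
    - [0, 0, 0.125]
    - [0, 0, 0.13]
    - [0, 0, 0.135]
    - [0, 0, 0.14]
    - [0, 0, 0.145]
    - [0, 0, 0.149]
    - [0, 0, 0.152]
    - [0, 0, 0.154]
    - [0, 0, 0.155]
    - [0, 0, 0.156]
    - [0, 0, 0.1565]
    - [0, 0, 0.1565]
  turn:
    - [0, 0, 0]
    - [0, 0, 0]
    - [0, 0, 0]
    - [0, 0, 0]
    - [0, 0, 0]
    - [0, 0, 0]
    - [0, 0, 0]
    - [0, 0, 0]
    - [0, 0, 0]
    - [0, 0, 0]
    - [0, 0, 0]
    - [0, 0, 0]
    - [0, 0, 0]
    - [0, 0, 0]
    - [0, 0, 0]
    - [0, 0, 0]
    - [0, 0, 0]
    - [0, 0, 0]
  claw: [1, 1, 1, 1, 1, 1, 1, 1, 1, 1, 1, 1, 1, 1, 1, 1, 1, 1]

```text
t: 22.37
tool_pos: [0.6246, -0.2749, 0.0843]
tcp_rot: [0.001, 0.707, 0.707, 0.0]
wrist_force: [-2.3, 0.3, 5.8]
opening: 0.0194
grip_force: 49.4
```

send_rows:
  offset:
    - [0, 0, 0]
    - [0, 0, 0]
    - [0, 0, 0]
    - [0, 0, 0]
    - [0, 0, 0]
    - [0, 0, -0.02]
    - [0, 0, -0.05]
    - [0, 0, -0.085]
    - [0, 0, -0.12]
    - [0, 0, -0.1565]
    - [0, 0, -0.1565]
  turn:
    - [0, 0, 0]
    - [0, 0, 0]
    - [0, 0, 0]
    - [0, 0, 0]
    - [0, 0, 0]
    - [0, 0, 0]
    - [0, 0, 0]
    - [0, 0, 0]
    - [0, 0, 0]
    - [0, 0, 0]
    - [0, 0, 0]
  claw: [0.4, 0.4, 0.4, 0.4, 0.4, 0.4, 0.4, 0.4, 0.4, 0.4, 0.4]

```text
t: 23.28
tool_pos: [0.6276, -0.2765, 0.2497]
tcp_rot: [0.007, 0.707, 0.707, 0.002]
wrist_force: [1.1, -0.9, 1.3]
opening: 0.0511
grip_force: 0.0
```

send_rows:
  offset:
    - [0.4645, -0.036, 0]
    - [0.4645, -0.036, 0]
    - [0.4645, -0.036, 0]
    - [0.4645, -0.036, 0]
    - [0.4645, -0.036, 0]
    - [0.4645, -0.036, 0]
    - [0.4645, -0.036, 0]
    - [0.4645, -0.036, 0]
    - [0.4645, -0.036, 0]
    - [0.4645, -0.036, 0]
    - [0.4645, -0.036, 0]
    - [0.4645, -0.036, 0]
    - [0.4645, -0.036, 0]
    - [0.4645, -0.036, 0]
    - [0.4645, -0.036, 0]
    - [0.4645, -0.036, 0]
  turn:
    - [0, 0, 0]
    - [0, 0, 0]
    - [0, 0, 0]
    - [0, 0, 0]
    - [0, 0, 0]
    - [0, 0, 0]
    - [0, 0, 0]
    - [0, 0, 0]
    - [0, 0, 0]
    - [0, 0, 0]
    - [0, 0, 0]
    - [0, 0, 0]
    - [0, 0, 0]
    - [0, 0, 0]
    - [0, 0, 0]
    - [0, 0, 0]
  claw: [0.4, 0.4, 0.4, 0.4, 0.4, 0.4, 0.4, 0.4, 0.4, 0.4, 0.4, 0.4, 0.4, 0.4, 0.4, 0.4]

```text
t: 24.62
tool_pos: [0.5881, 0.1882, 0.2392]
tcp_rot: [0.0, 0.708, 0.707, -0.0]
wrist_force: [0.7, -0.4, -0.0]
opening: 0.0512
grip_force: 0.0
```

```bash
python3 - <<'E'
from h import *
snap('wrist','w5'); snap('top','t3'); print(manip.sense()['tool_pos'].round(4))
print(proj('w5',(.588,.189,.078)), proj('w5',(.588,.1895,.054)))
a=cv2.resize(cv2.imread('pics/w5.png')[80:280,220:420],None,fx=2,fy=2); b=cv2.resize(cv2.imread('pics/t3.png')[130:260,320:500],None,fx=2.2,fy=2.2)
m=np.zeros((400,800,3),np.uint8); m[:400,:400]=a; m[:b.shape[0],400:400+b.shape[1]]=b; cv2.imwrite('pics/m4.png',m)
E
```

```text
[0.5881 0.1884 0.2393]
[322.28352916 184.08706727] [322.2387579  177.97322482]
```

View pics/m4.png

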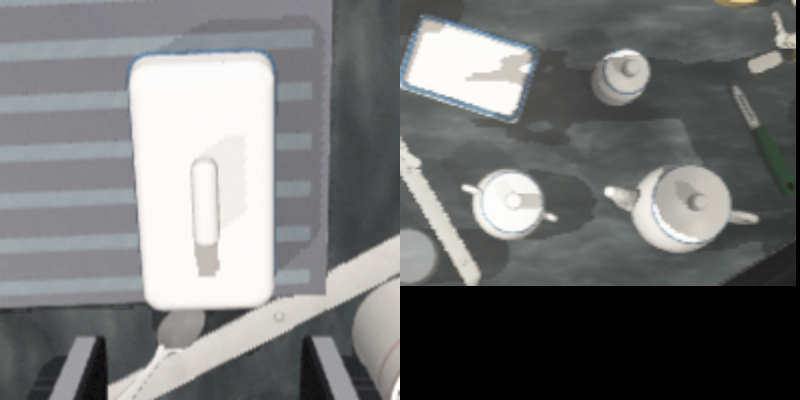

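All three lids sit home. The bar runs from about (322,158) to (322,200), a few mm further along +y than estimated, so I'll compute it.

```bash
python3 - <<'E'
from h import *
f=lambda x,y:(220+x/2-.25,80+y/2-.25)
for q,z in [((204,157),.078),((206,241),.078),((133,63),.052),((270,63),.052),((147,303),.052),((272,303),.052)]: print(q,ray('w5',*f(*q),z).round(4))
g=cv2.imread('pics/w5.png')
E
```

```text
(204, 157) [0.5875 0.2157 0.078 ]
(206, 241) [0.5885 0.1715 0.078 ]
(133, 63) [0.5508 0.26   0.052 ]
(270, 63) [0.6217 0.2599 0.052 ]
(147, 303) [0.5538 0.1246 0.052 ]
(272, 303) [0.6275 0.1245 0.052 ]
```

send_rows:
  offset:
    - [0.0045, 0, 0.04]
    - [0.0045, 0, 0.08]
    - [0.0045, 0, 0.12]
    - [0.0045, 0, 0.15]
    - [0.0045, 0, 0.16]
    - [0.0045, 0, 0.168]
    - [0.0045, 0, 0.171]
    - [0.0045, 0, 0.171]
    - [0.0045, 0, 0.171]
    - [0.0045, 0, 0.171]
    - [0.0045, 0, 0.171]
    - [0.0045, 0, 0.171]
    - [0.0045, 0, 0.171]
    - [0.0045, 0, 0.171]
    - [0.0045, 0, 0.171]
    - [0.0045, 0, 0.171]
    - [0.0045, 0, 0.171]
    - [0.0045, 0, 0.171]
  turn:
    - [0, 0, -1.5]
    - [0, 0, -1.5]
    - [0, 0, -1.5]
    - [0, 0, -1.5]
    - [0, 0, -1.5]
    - [0, 0, -1.5]
    - [0, 0, -1.5]
    - [0, 0, -1.5]
    - [0, 0, -1.5]
    - [0, 0, -1.5]
    - [0, 0, -1.5]
    - [0, 0, -1.5]
    - [0, 0, -1.5]
    - [0, 0, -1.5]
    - [0, 0, -1.5]
    - [0, 0, -1.5]
    - [0, 0, -1.5]
    - [0, 0, -1.5]
  claw: [0.4, 0.4, 0.4, 0.4, 0.4, 0.4, 0.4, 0.4, 0.4, 1, 1, 1, 1, 1, 1, 1, 1, 1]
  grip_force: 80

```text
t: 26.22
tool_pos: [0.5888, 0.1947, 0.0697]
tcp_rot: [0.001, 0.698, 0.717, 0.001]
wrist_force: [-0.9, -0.3, 5.7]
opening: 0.0119
grip_force: 80.8
```

send_rows:
  offset:
    - [0, 0, -0.02]
    - [0, 0, -0.05]
    - [0, 0, -0.085]
    - [0, 0, -0.12]
    - [0, 0, -0.15]
    - [0, 0, -0.17]
    - [0, 0, -0.17]
    - [0, 0, -0.17]
  turn:
    - [0, 0, 0]
    - [0, 0, 0]
    - [0, 0, 0]
    - [0, 0, 0]
    - [0, 0, 0]
    - [0, 0, 0]
    - [0, 0, 0]
    - [0, 0, 0]
  claw: [1, 1, 1, 1, 1, 1, 1, 1]

```text
t: 26.88
tool_pos: [0.5879, 0.1946, 0.2384]
tcp_rot: [0.0, 0.698, 0.717, 0.001]
wrist_force: [-0.0, -0.3, -4.8]
opening: 0.012
grip_force: 79.7
```

```bash
python3 - <<'E'
from h import *
for f in('top0','t3'):
    im=cv2.imread(f'pics/{f}.png').astype(int); b,g,r=im[...,0],im[...,1],im[...,2]
    m=((b>120)&(g>105)|((b-r)>35)).astype(np.uint8); w=np.zeros_like(m); w[132:190,314:388]=m[132:190,314:388]
    w=cv2.morphologyEx(w,cv2.MORPH_CLOSE,np.ones((3,3)))
    n,l,s,c=cv2.connectedComponentsWithStats(w); k=1+s[1:,4].argmax(); cs,_=cv2.findContours((l==k).astype(np.uint8),0,1)
    q=max(cs,key=len)[:,0]; P=np.array([ray(f,u,v,.013)[:2] for u,v in q],np.float32); print(s[k],cv2.minAreaRect(P))
s=manip.sense();print(s['tool_pos'],2*np.degrees(np.arctan2(s['tcp_rot'][2],s['tcp_rot'][1])))
E
```

```text
[ 318  137   64   49 2022] ((0.6426476240158081, -0.06782621890306473), (0.1756514012813568, 0.11228179186582565), 71.5375747680664)
[ 318  137   64   49 2097] ((0.6512190699577332, -0.07081428915262222), (0.17627756297588348, 0.13032156229019165), 71.93468475341797)
[0.58790424 0.19458984 0.23843832] 91.53310819200678
```

send_rows:
  offset:
    - [-0.03, 0.005, 0]
    - [-0.06, 0.01, 0]
    - [-0.09, 0.016, 0]
    - [-0.12, 0.022, 0]
    - [-0.15, 0.028, 0]
    - [-0.18, 0.034, 0]
    - [-0.21, 0.04, 0]
    - [-0.235, 0.045, 0]
    - [-0.25, 0.0485, 0]
    - [-0.263, 0.0485, 0]
    - [-0.263, 0.0485, 0]
    - [-0.263, 0.0485, 0.03]
    - [-0.263, 0.0485, 0.06]
    - [-0.263, 0.0485, 0.09]
    - [-0.263, 0.0485, 0.11]
    - [-0.263, 0.0485, 0.12]
    - [-0.263, 0.0485, 0.12]
    - [-0.263, 0.0485, 0.12]
    - [-0.263, 0.0485, 0.12]
  turn:
    - [0, 0, 2]
    - [0, 0, 4]
    - [0, 0, 6]
    - [0, 0, 9]
    - [0, 0, 12]
    - [0, 0, 15]
    - [0, 0, 17]
    - [0, 0, 19]
    - [0, 0, 19.8]
    - [0, 0, 19.8]
    - [0, 0, 19.8]
    - [0, 0, 19.8]
    - [0, 0, 19.8]
    - [0, 0, 19.8]
    - [0, 0, 19.8]
    - [0, 0, 19.8]
    - [0, 0, 19.8]
    - [0, 0, 19.8]
    - [0, 0, 19.8]
  claw: [1, 1, 1, 1, 1, 1, 1, 1, 1, 1, 1, 1, 1, 1, 1, 1, 1, 1, 1]

```text
t: 28.47
tool_pos: [0.6446, -0.0668, 0.1204]
tcp_rot: [0.001, 0.81, 0.586, 0.001]
wrist_force: [0.0, 0.8, -3.1]
opening: 0.0118
grip_force: 79.6
```

```bash
python3 - <<'E'
from h import *
snap('side','s5'); snap('wrist','w6'); print(manip.sense()['tool_pos'].round(4))
a=cv2.resize(cv2.imread('pics/s5.png')[130:240,220:340],(436,400)); b=cv2.resize(cv2.imread('pics/w6.png')[30:350,170:460],(362,400))
cv2.imwrite('pics/m5.png',np.hstack([a,b]))
E
```

```text
[ 0.6448 -0.0672  0.1208]
```

View pics/m5.png

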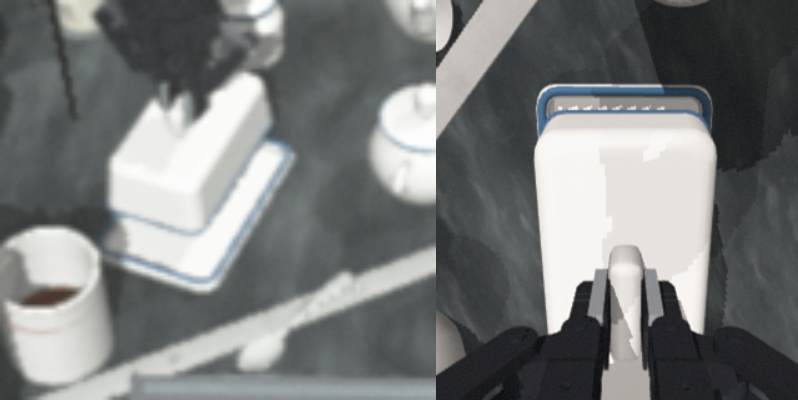

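The cover lines up with the dish: edges at 537–715 against the rim at 538–712 in the wrist crop, and parallel in the side view. Lowering now.

send_rows:
  offset:
    - [0, -0.001, 0.01]
    - [0, -0.001, 0.02]
    - [0, -0.001, 0.026]
    - [0, -0.001, 0.031]
    - [0, -0.001, 0.035]
    - [0, -0.001, 0.039]
    - [0, -0.001, 0.042]
    - [0, -0.001, 0.044]
    - [0, -0.001, 0.046]
    - [0, -0.001, 0.047]
    - [0, -0.001, 0.048]
    - [0, -0.001, 0.048]
    - [0, -0.001, 0.048]
  turn:
    - [0, 0, 0]
    - [0, 0, 0]
    - [0, 0, 0]
    - [0, 0, 0]
    - [0, 0, 0]
    - [0, 0, 0]
    - [0, 0, 0]
    - [0, 0, 0]
    - [0, 0, 0]
    - [0, 0, 0]
    - [0, 0, 0]
    - [0, 0, 0]
    - [0, 0, 0]
  claw: [1, 1, 1, 1, 1, 1, 1, 1, 1, 1, 1, 1, 1]

```text
t: 29.65
tool_pos: [0.6424, -0.0669, 0.0727]
tcp_rot: [0.0, 0.81, 0.586, -0.0]
wrist_force: [-7.7, 1.1, 10.9]
opening: 0.012
grip_force: 81.4
```

send_rows:
  offset:
    - [0, 0, 0]
    - [0, 0, 0]
    - [0, 0, 0]
    - [0, 0, 0]
    - [0, 0, 0]
    - [0, 0, -0.015]
    - [0, 0, -0.04]
    - [0, 0, -0.08]
    - [0, 0, -0.12]
    - [0, 0, -0.16]
    - [-0.1, 0, -0.16]
    - [-0.1, 0, -0.16]
    - [-0.1, 0, -0.16]
    - [-0.1, 0, -0.16]
  turn:
    - [0, 0, 0]
    - [0, 0, 0]
    - [0, 0, 0]
    - [0, 0, 0]
    - [0, 0, 0]
    - [0, 0, 0]
    - [0, 0, 0]
    - [0, 0, 0]
    - [0, 0, 0]
    - [0, 0, 0]
    - [0, 0, 0]
    - [0, 0, 0]
    - [0, 0, 0]
    - [0, 0, 0]
  claw: [0.4, 0.4, 0.4, 0.4, 0.4, 0.4, 0.4, 0.4, 0.4, 0.4, 0.4, 0.4, 0.4, 0.4]

```text
t: 30.82
tool_pos: [0.6099, -0.1656, 0.2306]
tcp_rot: [0.001, 0.812, 0.584, -0.0]
wrist_force: [0.4, 0.4, -0.2]
opening: 0.0512
grip_force: 0.0
```

```bash
python3 - <<'E'
from h import *
snap('side','s6'); snap('top','t6'); print(manip.sense()['tool_pos'].round(4))
a=cv2.resize(cv2.imread('pics/s6.png')[80:240,220:380],(400,400),interpolation=cv2.INTER_CUBIC); b=cv2.resize(cv2.imread('pics/t6.png')[110:260,300:450],(400,400),interpolation=cv2.INTER_CUBIC)
cv2.imwrite('pics/m6.png',np.hstack([a,b]))
E
```

```text
[ 0.6108 -0.1623  0.2302]
```

View pics/m6.png

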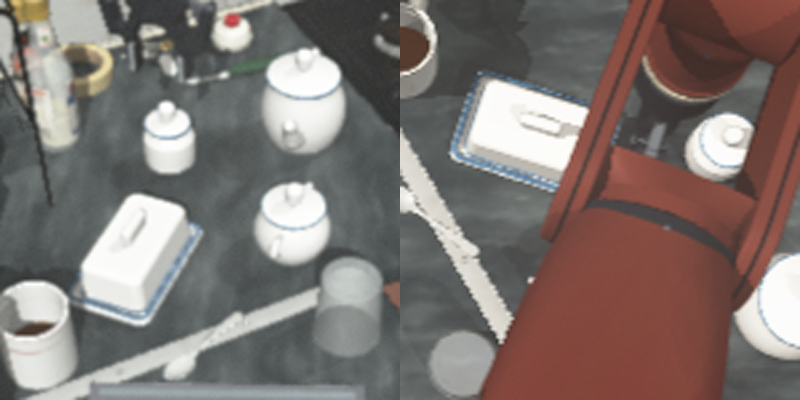

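```bash
python3 - <<'E'
from h import *
a=cv2.resize(cv2.imread('pics/s6.png')[150:215,245:310],(600,600),interpolation=cv2.INTER_CUBIC)
cv2.imwrite('pics/m7.png',a)
d=np.radians(71.7); y=np.array([np.cos(d),np.sin(d)]); x=np.array([y[1],-y[0]])
# expected outline of the cover (top edge z .057) and rim, pixel in the crop
for n,hx,hy,z in [('top',.043,.075,.055),('rim',.056,.088,.015)]:
    for sx,sy in [(1,1),(1,-1),(-1,-1),(-1,1)]:
        q=np.array([.6428,-.0685])+x*hx*sx+y*hy*sy; print(n,((proj('s6',(*q,z))-[245,150])*600/65).round())
E
```

```text
top [ 27. 344.]
top [237.  43.]
top [468. 109.]
top [273. 420.]
rim [-12. 443.]
rim [230.  93.]
rim [522. 178.]
rim [301. 543.]
```

View pics/m7.png

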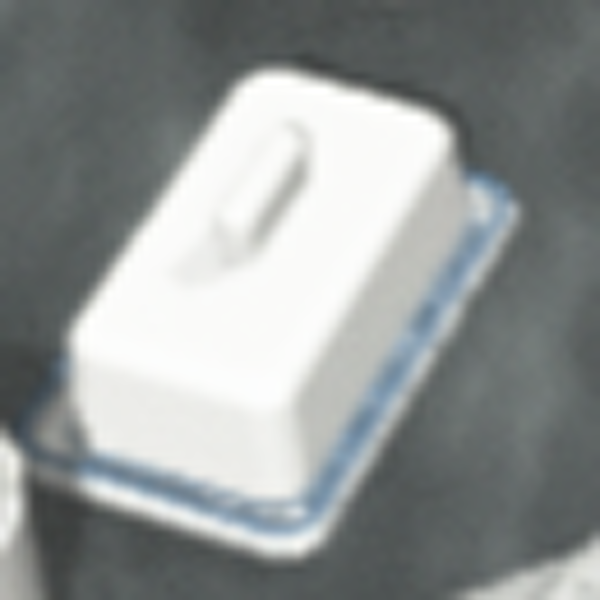

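The cover sits flat inside the rim on all visible sides, and the three lids are seated. The gripper is clear of everything, so I'm handing in.

```bash
python3 -c "
from station import manip
print(manip.job_done())"
```

```text
the job is handed in; nothing more can be done
None
```

I handed the job in at about 31 s: all three round lids are seated on their own pots, the cover lies flat in the butter dish, and the mug and tumbler were left untouched; no verdict came back.

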